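Click a sample cell into the photometer's cell holder

TASK

Take the sample cell with the orange cap out of the storage rack, turn its white key mark to the brass ball catch of the dark cell holder, and push it gently straight down into the holder until the sprung side ball clicks into its groove and holds it on the seat; then let go. The seat in the holder has been set to an unknown height, so go by feel and do not force the cell against it. Leave the grey and blue cells in the rack and do not disturb the timer or the dropper bottle.

Things in the scene. Friction and masses are not known exactly. Their poses are not given: they have to be found in the camera images.
- orange_cell: the sample cell to load: upright black bar, 24 x 24 mm in section, 112 mm tall, 0.12 kg, orange cap (top 22 mm); origin at the centre of its underside, z up. Its +y side has a white key stripe on the cap and a V groove (45 degrees, 5 mm deep, 12.6 mm wide at the mouth) across it, middle 24 mm above the underside; lower edge of that side sloped 45 degrees. Grip it across any two parallel sides
- grey_cell: an equal cell with a grey cap, stays in the rack
- blue_cell: an equal cell with a blue cap, stays in the rack
- cell_rack: fixed grey storage rack, 56 (x) x 200 (y) x 34 mm, with three square 28 mm pockets 66 mm apart along its y axis, each with its floor 6 mm above the worktop; origin at the centre of its underside; which cell stands in which pocket differs
- cell_holder: fixed dark metal block 58 x 58 mm, 80 mm tall (foot 84 mm along x) with a square 26 mm well open at the top; origin at the centre of its underside, z up. The ball catch is in its +y wall: the cell's +y must point along the holder's +y. Delicate: more than 25 N between cell and holder damages them
- holder_mouth (a point): centre of the well's mouth, on the holder's top face 80 mm above the worktop; 4 mm chamfer round it. Inside are a sprung seat and the ball, set in height together to a value that is not measured: when clicked home, the cell's underside is 8 to 32 mm above the worktop
- click_ball (a joint): how far the steel ball (radius 6 mm, standing 5 mm into the well) is pressed back against its spring (5 N + 1.8 N/mm), m: 0 standing out freely or held in the groove, 0.002 to 0.005 riding on the plain side of a cell
- timer: white kitchen timer 48 x 64 x 59 mm, a bystander; origin under its centre
- dropper_bottle: small amber dropper bottle, 42 mm wide, 110 mm tall, a bystander; origin under its centre
- catch_side (a point): top edge, middle, of the holder's +y side, 29 mm from the well's axis; the brass catch body sticks out below it. Going down, the cell meets the ball 22 mm above home and needs a push of about 4 to 14 N to squeeze it back over 5 mm; then the ball rides with little force, draws the cell down (3 to 8 N) over the last 6 mm as it enters the groove, and the seat resists
- seat (a joint): how far the rubber seat on the floor of the well is pressed down, m: 0 free, about 0.0008 under a cell that is clicked home (2.4 N); it gives at 3 N/mm to 0.0025 and is rigid beyond, so stop as soon as the seat is felt under a clicked cell

How it is judged (in metres and radians):
On the way, in this order (a step that is already met when the one before it is completed fails the run):
1. the orange cell is lifted clear of the rack (height (world z) of orange_cell above 0.04 m), for 0.1 s.
2. the orange cell stands in the mouth of the holder's well, key side to the ball (horizontal distance between orange_cell and cell_holder below 0.006 m and z of orange_cell in the frame of cell_holder below 0.074 m and angle between the y axis of orange_cell and the y axis of cell_holder, either way round below 0.2 rad), for 0.1 s.
At the end, for the whole second after the job is handed in: the orange cell stands upright in the well (within 4 mm, 0.1 rad; underside under 40 mm above the holder's), released and at rest, the ball in its groove (pressed back under 1.2 mm), the seat under it (pressed over 0.3 mm); the grey and blue cells stand in the rack (horizontal distance between orange_cell and cell_holder below 0.004 m and z of orange_cell in the frame of cell_holder below 0.04 m and angle between the z axis of orange_cell and the z axis of cell_holder, either way round below 0.1 rad and value of joint click_ball below 0.0012 m and value of joint seat above 0.0003 m and linear speed of orange_cell below 0.02 m/s and horizontal distance between each of grey_cell, blue_cell and cell_rack below 0.072 m and height (world z) of each of grey_cell, blue_cell below 0.012 m); the robot touches nothing.
It fails at once if more than 25 N between the orange cell and the holder (contact force between orange_cell and cell_holder above 25 N).
It fails at once if the grey or the blue cell lifted or shifted by more than 10 mm (distance of any of grey_cell, blue_cell from where it was at the start of the episode above 0.01 m).
It fails at once if the timer or the dropper bottle moved by more than 15 mm (distance of any of timer, dropper_bottle from where it was at the start of the episode above 0.015 m).
It also fails if it takes over 56 s, if anything falls off the work surface, if the arm or the gripper's body presses on something with over 40 N, if the wrist force passes 120 N, or if a joint passes its speed limit or range.

ROBOT

A 6-joint arm with a two-finger parallel gripper is mounted at the origin on a cart in front of the work surface, level with it; the furniture and walls round the work are solid. World frame = base frame: x ahead of the robot, y to its left, z up, the work surface at z = 0. Lengths are in mm, angles in rad, forces in N, time in s.
With the tool pointing down it reaches from about 400 to 925 mm from the base axis. Payload 3.4 kg.
Tool frame: the origin (TCP) lies at the very end of the fingers, on their centre line; the grasp point (between the pads) lies 19 mm behind it; z points along the fingers, y is the line along which they close (so a half turn about z gives the same grasp; the last joint's range is limited). The gripper opens to 85 mm and grips with 20 to 120 N. Pads are 22 mm wide; open, the fingers measure 114 mm over their backs; the gripper's body (76 mm by 85 mm) begins 54 mm behind the grasp point. The pads swing forward as they close: fully open they stand 13 mm farther back than shut.
Start: joints at [1.161, 0.307, 1.506, -0, 1.328, -0.073], TCP at [190.043, 542.692, 231.305] pointing down, gripper open.
Joint ranges: [-3.12, 3.12], [-1.05, 2.28], [0.14, 2.33], [-1.42, 4.57], [0.1, 2.73], [-2.68, 2.68]. Speed limits (rad/s): [2.57, 2.57, 3.14, 3.14, 3.14, 3.14].

INTERFACE

Orientations are given as a unit quaternion [x, y, z, w].
In Python, from plant import * gives the robot as it stands.
- The arm moves only by the tool step_arm, never from a script. Its argument "rows" is a list of rows, each a list of 7 numbers: the turn, a rotation vector about the world's x, y, z in units of 5 degrees (1.0 is 5 degrees), then the shift along the world's x, y, z in units of 25 mm (1.0 is 25 mm), then the opening, from 0 (shut) to 1 (fully open). A call has 1 to 12 rows; each row shifts and turns the commanded pose from where the row before left it; what a row does not reach is not made up. A row lasts 1/8 s, in which the tool goes at most 62.5 mm and 10.7 degrees, less where a joint would pass 70% of its speed; a pose out of reach is approached as far as the arm can. A call is refused whole if a number of a shift passes 1 or a number of a turn 1, either way. A call with a gripper value outside its range is refused whole. The fingers move at their own pace and stop on an object; the grip force is fixed at half the most. Time passes only in rows, so rows that do not move let the fingers close. It gives the time, the measured TCP pose, the force, the opening and the grip force at its end, in the units of the state.
- get_obs(): the state, without advancing time (a new reading comes with each control period).
- camera(name): name is "scene" or "top" or "wrist"; returns a dict with "pixels" (384x512x3 uint8, blue, green, red), "intrinsics" (3x3 intrinsics, pixels), "T" (4x4, takes a point from camera to world coordinates); the wrist camera has in their place "hand_eye" (4x4, takes a point from camera to tool coordinates, whose origin is the TCP and whose axes are the flange's). Camera axes: x right, y up, looking along -z (the intrinsics and any distortion apply to the point x, -y, -z); pixel columns grow to the right and rows downward; lengths in mm; the calibration is good to about 2 mm. A picture is of the moment at which its call begins: read the wrist's pose just before it. There is no depth.
- job_done(): hands the job in; it is judged then, once.
The state is a dict: "time_s": time; "joints": joint angles; "qd": joint speeds; "tau": joint torques, N m; "position": TCP position; "eef_rot": TCP orientation; "force": force on the tool from outside, world axes, zero at the start; "torque": the same for the moment, N m; "opening": finger opening in mm; "grip_force": force on a finger pad.
Only numpy, scipy, OpenCV 4.12 (cv2) and the standard library are available. Lean on these libraries where they do the work, as an engineer would, in place of code of your own. Each camera call takes 0.05 s, during which the arm holds its last target. There are 200 camera calls.

## Working session

There is one attempt and no reset: what is moved stays moved. The work goes in short steps, Python scripts to look and compute and a tool call to move; the robot and the scene stay as the last step left them, time stands still between calls to the robot, and variables do not carry over. Pictures are saved under pics/ and viewed, at most 10 in all, crops included, and the job is handed in when it is done.

Besides the shell and the picture viewer there is one more tool, called after ">>>" as name([rows], argument=value, ...), one row to a line, values as JSON. step_arm: Moves the arm, as the interface text tells. Its arguments: {"type":"object","properties":{"rows":{"type":"array","items":{"type":"array","items":{"type":"number"}}}},"required":["rows"]}

```bash
mkdir -p pics; python3 - <<'E'
from plant import *
import cv2,numpy as np
o=get_obs();print({k:np.round(v,3) for k,v in o.items()})
for n in("scene","top"):
    c=camera(n);cv2.imwrite(f"pics/{n}0.png",c["pixels"]);np.savez(n,K=c["intrinsics"],T=c["T"]);print(n,np.round(c["intrinsics"],1).tolist(),np.round(c["T"],3).tolist(),[k for k in c])
a=cv2.imread("pics/scene0.png");b=cv2.imread("pics/top0.png")
E
```

```text
{'time_s': np.float64(0.0), 'joints': array([ 1.161,  0.308,  1.508,  0.   ,  1.328, -0.074]), 'qd': array([-0.001,  0.   ,  0.001,  0.002,  0.   , -0.002]), 'tau': array([-2.0000e-03, -4.5756e+01, -2.5192e+01, -0.0000e+00,  1.3000e-02,
        0.0000e+00]), 'position': array([189.742, 542.049, 230.412]), 'eef_rot': array([ 0.168,  0.986, -0.001, -0.   ]), 'force': array([ 0.691, -0.423, -0.104]), 'torque': array([-0.014, -0.005,  0.011]), 'grip_force': np.float64(0.0), 'opening': np.float64(85.483)}
scene [[407.9, 0.0, 250.4], [0.0, 407.9, 188.1], [0.0, 0.0, 1.0]] [[-0.648, 0.357, -0.673, -81.22], [-0.762, -0.3, 0.574, 503.694], [0.003, 0.884, 0.467, 570.616], [0.0, 0.0, 0.0, 1.0]] ['pixels', 'intrinsics', 'T']
top [[360.5, 0.0, 252.9], [0.0, 360.5, 193.9], [0.0, 0.0, 1.0]] [[-0.003, 0.998, -0.062, 528.158], [-1.0, -0.002, 0.013, -68.453], [0.012, 0.062, 0.998, 1007.707], [0.0, 0.0, 0.0, 1.0]] ['pixels', 'intrinsics', 'T']
```

View pics/top0.png

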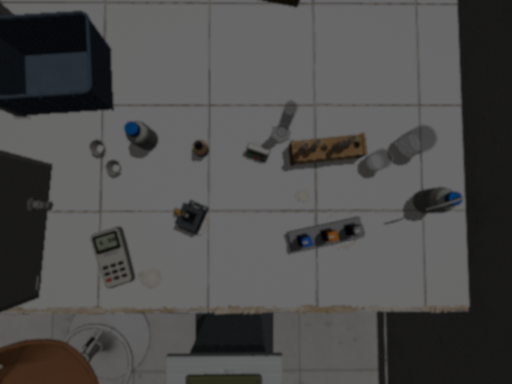

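View pics/scene0.png

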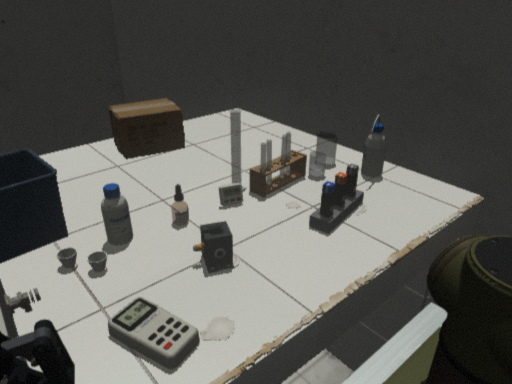

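The top view shows the rack with blue (305,241), orange (331,236) and grey (354,229). The holder is at (191,218) with its brass catch at (178,212). The next step is enlarged crops.

```bash
python3 - <<'E'
import cv2,numpy as np
b=cv2.imread("pics/top0.png");a=cv2.imread("pics/scene0.png")
f=lambda im,x,y,w,h,s:cv2.convertScaleAbs(cv2.resize(im[y:y+h,x:x+w],None,fx=s,fy=s,interpolation=cv2.INTER_CUBIC),alpha=1.8,beta=10)
A=f(b,165,193,50,50,6);B=f(b,278,205,100,50,5)
C=f(a,185,215,60,60,5);D=f(a,300,155,72,75,4)
out=np.zeros((600,800,3),np.uint8)
for im,x,y in((A,0,0),(B,300,0),(C,0,300),(D,300,300)): out[y:y+im.shape[0],x:x+im.shape[1]]=im[:600-y]
cv2.imwrite("pics/crops.png",out)
E
```

```text
(no output)
```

View pics/crops.png

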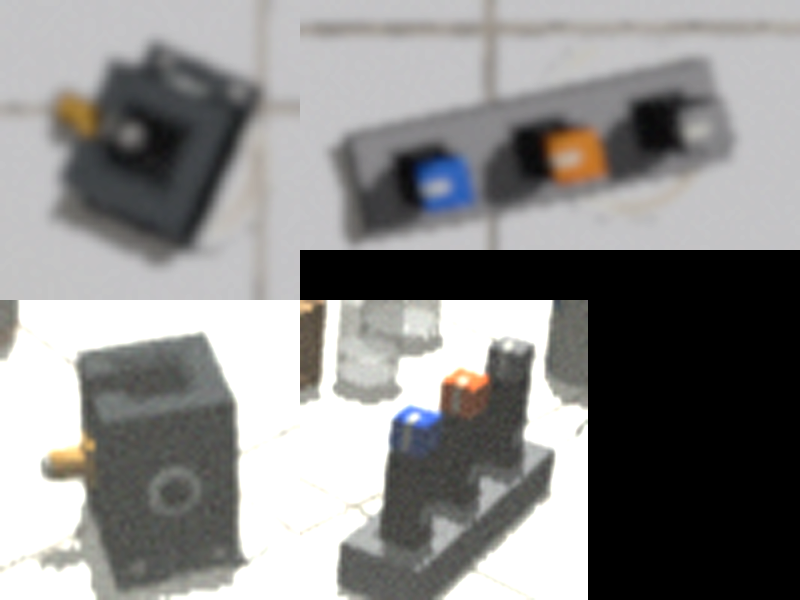

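The crops show the white key marks on the left of the caps (world +y) and the brass catch to the upper left of the holder. I'll compute rough poses from these.

```bash
cat > h.py <<'E'
import numpy as np,cv2
from scipy.spatial.transform import Rotation as R
def bp(K,T,px,z):
    px=np.atleast_2d(np.array(px,float))
    d=np.c_[(px[:,0]-K[0,2])/K[0,0],-(px[:,1]-K[1,2])/K[1,1],-np.ones(len(px))]@T[:3,:3].T
    return T[:3,3]+d*((z-T[2,3])/d[:,2])[:,None]
def pj(K,T,P):
    q=(np.atleast_2d(P)-T[:3,3])@T[:3,:3]
    return np.c_[K[0,2]+K[0,0]*q[:,0]/-q[:,2],K[1,2]-K[1,1]*q[:,1]/-q[:,2]]
def wT(o,H):
    T=np.eye(4);T[:3,:3]=R.from_quat(o["eef_rot"]).as_matrix();T[:3,3]=o["position"];return T@H
E
python3 - <<'E'
from plant import *
from h import *
t=np.load("top.npz");f=lambda p,z:np.round(bp(t["K"],t["T"],p,z)[0],1)
print("orange",f((333,236),118),"blue",f((307,242),118),"grey",f((357,231),118))
print("holder",f((190,215.5),80),"catch",f((177,211.5),60))
print("dropper",f((200,148),50),"timer",f((257,153),40))
o=get_obs();c=camera("wrist");print(c["hand_eye"].round(3).tolist(),c["intrinsics"].round(1).tolist(),[k for k in c])
E
```

```text
orange [ 479.8 -276.5  118. ] blue [ 465.3 -212.2  118. ] grey [ 491.8 -336.1  118. ]
holder [531.2  81.3  80. ] catch [541.8 118.6  60. ]
dropper [711.7  60.9  50. ] timer [699.9 -92.   40. ]
[[0.0, 0.962, 0.273, 70.004], [1.0, -0.0, -0.0, -0.948], [-0.0, 0.273, -0.962, -143.589], [0.0, 0.0, 0.0, 1.0]] [[325.5, 0.0, 253.1], [0.0, 325.5, 188.4], [0.0, 0.0, 1.0]] ['pixels', 'intrinsics', 'hand_eye']
```

>>> step_arm([
  [0,0,0,0,-1,0,1],
  [0,0,0,0,-1,0,1],
  [0,0,0,0,-1,0,1],
  [0,0,0,0,-1,0,1],
  [0,0,-1,0.7,-0.7,-0.1,1],
  [0,0,-1,0.7,-0.7,-0.1,1],
  [0,0,-1,0.7,-0.7,-0.1,1],
  [0,0,-1,0.7,-0.7,-0.1,1],
  [0,0,-1,0.7,-0.7,-0.1,1],
  [0,0,-1,0.7,-0.7,-0.1,1],
  [0,0,-1,0.7,-0.7,-0.1,1],
  [0,0,-1,0.7,-0.7,-0.1,1],
])

```text
time_s: 1.65
position: [330.4, 301.9, 211.0]
eef_rot: [0.496, 0.868, -0.0, -0.0]
force: [-0.5, -0.2, 0.6]
opening: 85.1
grip_force: 0.0
```

>>> step_arm([
  [0,0,-1,0.7,-0.7,-0.1,1],
  [0,0,-1,0.7,-0.7,-0.1,1],
  [0,0,-1,0.7,-0.7,-0.1,1],
  [0,0,-1,0.7,-0.7,-0.1,1],
  [0,0,-1,0.7,-0.7,-0.1,1],
  [0,0,-1,0.7,-0.7,-0.1,1],
  [0,0,-1,0.7,-0.7,-0.1,1],
  [0,0,-1,0.7,-0.7,-0.1,1],
  [0,0,-1,0.7,-0.7,0,1],
  [0,0,-1,0.7,-0.7,0,1],
  [0,0,-1,0,-0.7,0,1],
  [0,0,0,0,0,0,1],
])

```text
time_s: 3.15
position: [504.8, 109.3, 190.9]
eef_rot: [0.84, 0.542, -0.0, -0.0]
force: [-0.3, 0.3, 0.4]
opening: 85.6
grip_force: 0.0
```

```bash
cat > look.py <<'E'
import sys
from plant import *
from h import *
n=sys.argv[1];o=get_obs();c=camera("wrist");T=wT(o,c["hand_eye"]);K=c["intrinsics"]
np.savez(n,K=K,T=T,pos=o["position"],q=o["eef_rot"])
cv2.imwrite(f"pics/{n}_raw.png",c["pixels"])
cv2.imwrite(f"pics/{n}.png",cv2.convertScaleAbs(cv2.resize(c["pixels"],None,fx=1.56,fy=1.56,interpolation=cv2.INTER_CUBIC),alpha=1.6,beta=10))
M=R.from_quat(o["eef_rot"]).as_matrix()
print(o["time_s"],o["position"].round(1),"tool y yaw",np.degrees(np.arctan2(M[1,1],M[0,1])).round(2),o["force"].round(1))
E
python3 look.py w1
```

```text
3.15 [504.8 109.3 190.9] tool y yaw -24.35 [-0.3  0.3  0.4]
```

View pics/w1.png

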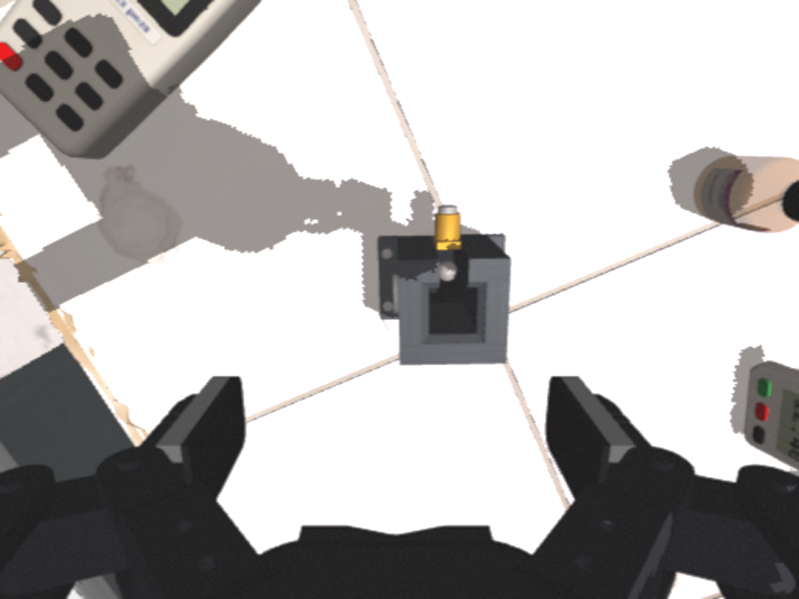

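The holder is seen from above, with the brass catch at view (448,225), the ball at (447,268) and the top face corners at about (400,259), (509,259), (506,363), (399,363). I'll refine these corners to sub-pixel accuracy.

```bash
python3 - <<'E'
from h import *
d=np.load("w1.npz");g=cv2.imread("pics/w1_raw.png",0)
p=(np.array([[400,259],[509,259],[506,363],[399,363]],np.float32)+.5)/1.56-.5
q=cv2.cornerSubPix(g,p.reshape(-1,1,2).copy(),(4,4),(-1,-1),(3,50,.01)).reshape(-1,2)
for s in(p,q):
    W=bp(d["K"],d["T"],s,80);print(s.round(1).tolist(),"\n",W[:,:2].round(1).tolist(),"c",W.mean(0).round(1),"sides",np.linalg.norm(W-np.roll(W,-1,0),axis=1).round(1))
    x=(W[1]+W[2]-W[0]-W[3]);y=W[0]+W[1]-W[2]-W[3];print(np.degrees(np.arctan2(x[1],x[0])),np.degrees(np.arctan2(y[1],y[0]))-90)
c=cv2.resize(g[150:245,235:345],None,fx=7,fy=6.3,interpolation=cv2.INTER_CUBIC);c=cv2.convertScaleAbs(c,alpha=2,beta=0);cv2.imwrite("pics/hold.png",c)
E
```

```text
[[256.20001220703125, 165.8000030517578], [326.1000061035156, 165.8000030517578], [324.20001220703125, 232.5], [255.60000610351562, 232.5]] 
 [[512.5, 122.0], [563.3, 99.1], [541.3, 46.0], [488.5, 69.8]] c [526.4  84.2  80. ] sides [55.7 57.5 58.  57.5]
-24.31345542920639 -23.582495085283227
[[256.20001220703125, 165.8000030517578], [326.70001220703125, 164.8000030517578], [324.70001220703125, 232.8000030517578], [255.6999969482422, 232.8000030517578]] 
 [[512.5, 122.0], [564.0, 99.7], [541.6, 45.5], [488.5, 69.5]] c [526.7  84.2  80. ] sides [56.1 58.6 58.3 57.7]
-23.888552932366764 -23.53831276982669
```

View pics/hold.png

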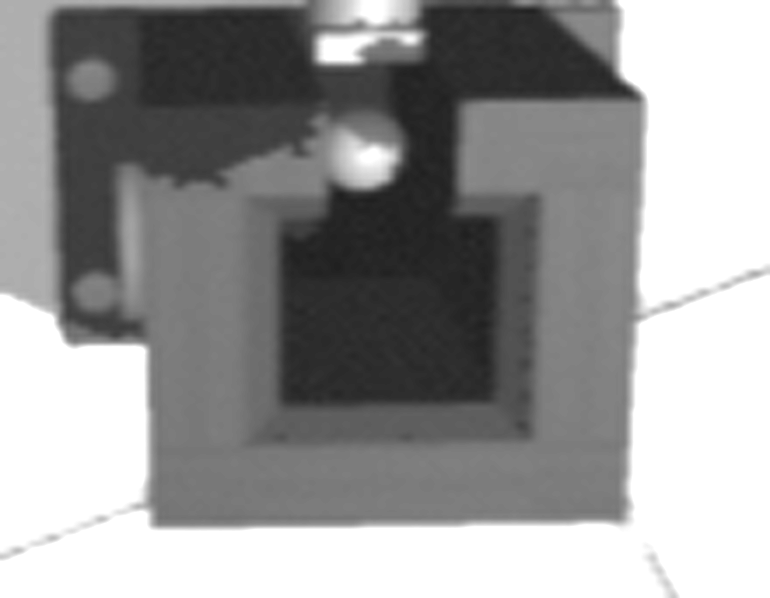

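The crop shows the top face, chamfer and ball slot clearly. I'll fit the pose to those corners.

```bash
python3 - <<'E'
from h import *
from scipy.optimize import least_squares
d=np.load("w1.npz")
c=np.array([[153,525],[627,522],[640,99],[250,443],[532,440],[540,196],[245,197],[281,404],[495,404]],float)
px=np.c_[235+(c[:,0]+.5)/7-.5,150+(c[:,1]+.5)/6.3-.5]
L=np.array([[-29,-29,80],[29,-29,80],[29,29,80],[-17,-17,80],[17,-17,80],[17,17,80],[-17,17,80],[-13,-13,76],[13,-13,76]],float)
def f(p):
    P=L.copy();P[:,:2]=L[:,:2]@np.array([[np.cos(p[2]),np.sin(p[2])],[-np.sin(p[2]),np.cos(p[2])]])+p[:2]
    return (pj(d["K"],d["T"],P)-px).ravel()
r=least_squares(f,[527,84,-.41]);print(r.x[:2].round(2),np.degrees(r.x[2]).round(2));print(r.fun.reshape(-1,2).round(2).tolist())
t=np.load("top.npz");print(pj(t["K"],t["T"],[*r.x[:2],80]))
E
```

```text
[526.23  84.  ] -23.06
[[-0.6, 0.87], [0.29, -0.04], [1.18, -0.22], [-0.4, 0.34], [0.02, -0.01], [-0.03, -0.7], [-0.03, 0.04], [-0.36, 0.27], [-0.12, -0.37]]
[[188.94401509 217.4323001 ]]
```

>>> step_arm([
  [0,0,0.5,0,-1,0.1,1],
  [0,0,0.5,0,-1,0.1,1],
  [0,0,0.5,-0.1,-1,0.1,1],
  [0,0,0.5,-0.1,-1,0.1,1],
  [0,0,0.5,-0.1,-1,0.1,1],
  [0,0,0.5,-0.1,-1,0.1,1],
  [0,0,0.5,-0.1,-1,0.1,1],
  [0,0,0.5,-0.1,-1,0.1,1],
  [0,0,0.5,-0.1,-1,0.1,1],
  [0,0,0.5,-0.1,-1,0.1,1],
  [0,0,0.5,-0.1,-1,0.1,1],
  [0,0,0.5,-0.1,-1,0.1,1],
])

```text
time_s: 4.7
position: [480.1, -189.5, 221.4]
eef_rot: [0.67, 0.743, 0.0, -0.0]
force: [0.4, 0.1, -0.4]
opening: 85.7
grip_force: 0.0
```

>>> step_arm([
  [0,0,0.5,-0.1,-1,0.1,1],
  [0,0,0.5,-0.1,-1,0.1,1],
  [0,0,0.3,0,-0.9,0.1,1],
  [0,0,0,0,0,0,1],
  [0,0,0,0,0,0,1],
])

```text
time_s: 5.32
position: [475.0, -261.0, 228.6]
eef_rot: [0.628, 0.778, 0.0, -0.001]
force: [-0.1, 0.1, 0.1]
opening: 85.4
grip_force: 0.0
```

```bash
python3 look.py w2
```

```text
5.325 [ 475.  -261.   228.6] tool y yaw 12.24 [-0.1  0.1  0.1]
```

View pics/w2.png

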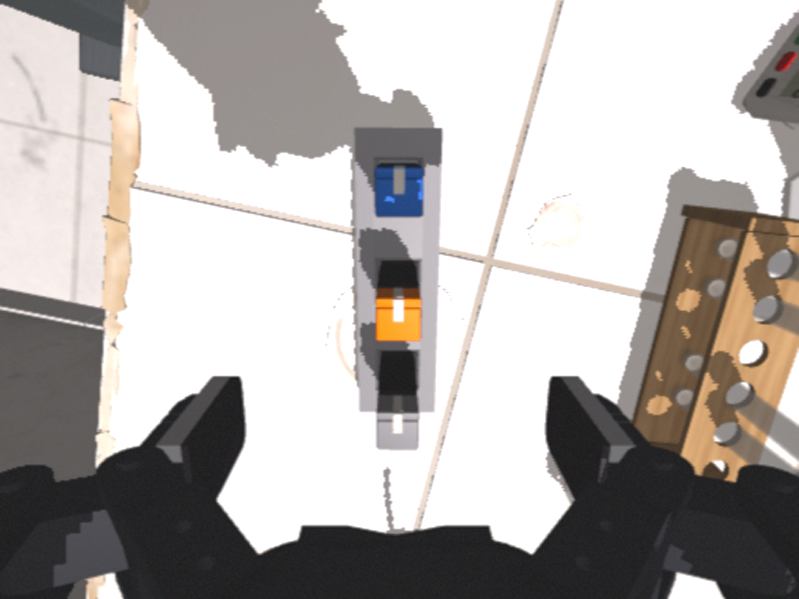

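The orange cap is at view (399,320). Its key stripe points up in the image (tool +x) and it is aligned with the tool. I'll measure its top face.

```bash
python3 - <<'E'
from h import *
d=np.load("w2.npz");im=cv2.imread("pics/w2_raw.png")
print("fingers/cols");
hsv=cv2.cvtColor(im,cv2.COLOR_BGR2HSV)
for c in (246,250,262,266): print(c,[tuple(int(v) for v in im[r,c]) for r in range(182,222,1)])
for r in (205,212): print(r,[tuple(int(v) for v in im[r,c]) for c in range(236,276)])
E
```

```text
fingers/cols
246 [(14, 12, 12), (14, 15, 16), (15, 20, 31), (12, 27, 53), (10, 26, 54), (11, 27, 55), (11, 28, 55), (10, 27, 56), (10, 33, 67), (10, 57, 114), (15, 93, 167), (20, 100, 172), (15, 98, 172), (10, 94, 172), (10, 85, 163), (10, 56, 113), (10, 82, 159), (19, 99, 171), (21, 101, 172), (21, 101, 172), (21, 100, 172), (20, 100, 172), (20, 100, 172), (20, 99, 172), (18, 99, 172), (17, 99, 172), (16, 99, 172), (15, 98, 172), (14, 98, 171), (14, 98, 172), (15, 97, 172), (14, 97, 172), (12, 97, 172), (11, 96, 171), (13, 96, 172), (17, 92, 164), (33, 62, 103), (50, 51, 58), (52, 51, 52), (52, 51, 52)]
250 [(14, 14, 14), (15, 15, 18), (13, 16, 30), (10, 26, 52), (11, 27, 55), (10, 28, 55), (12, 30, 56), (10, 28, 56), (11, 33, 67), (10, 57, 112), (24, 94, 167), (29, 102, 172), (24, 101, 172), (15, 97, 171), (10, 89, 164), (10, 60, 121), (11, 83, 159), (28, 101, 171), (31, 104, 172), (29, 103, 172), (28, 103, 172), (26, 102, 172), (26, 102, 172), (26, 101, 172), (21, 100, 172), (21, 100, 172), (18, 100, 171), (19, 100, 172), (19, 100, 172), (20, 100, 173), (17, 99, 172), (17, 99, 172
[... 1940 characters left out ...]
14), (114, 111, 116), (114, 111, 115), (114, 111, 115), (114, 111, 116)]
212 [(53, 51, 52), (53, 51, 53), (53, 51, 52), (51, 51, 54), (41, 50, 74), (16, 66, 129), (10, 87, 165), (10, 95, 171), (12, 96, 172), (14, 97, 172), (15, 97, 172), (15, 98, 172), (15, 98, 172), (17, 99, 172), (17, 99, 172), (18, 100, 172), (18, 100, 172), (20, 100, 172), (20, 101, 172), (21, 101, 172), (21, 101, 172), (24, 102, 172), (24, 102, 172), (25, 103, 171), (25, 103, 171), (28, 104, 172), (27, 104, 171), (28, 104, 172), (29, 105, 172), (30, 105, 172), (29, 105, 171), (30, 106, 172), (28, 98, 169), (63, 91, 145), (99, 100, 111), (113, 110, 114), (113, 110, 114), (114, 111, 114), (114, 111, 114), (115, 111, 115)]
```

```bash
python3 - <<'E'
from h import *
d=np.load("w2.npz");K,T=d["K"],d["T"];M=R.from_quat(d["q"]).as_matrix()
W=bp(K,T,[[240.8,210],[269.2,210],[255,218.2],[255,197],[255,191.2]],118)
L=(W-d["pos"])@M;print(L.round(2))
c=d["pos"]+M@np.r_[(L[2,0]+12),L[:2,1].mean(),0];print("c from bottom edge",c.round(1))
for zz in (118,96,110):
  for y in (12,-12):
    P=d["pos"]+M@np.r_[(L[2,0]+12+y),L[:2,1].mean(),0];P[2]=zz;print(zz,y,pj(K,T,P).round(1))
g=cv2.imread("pics/w2_raw.png",0)
im=cv2.imread("pics/w2_raw.png").astype(int);r=im[...,2]-im[...,0]
for row in range(199,218,3):
  v=r[row,232:280]; h=75; i=np.where(v>h)[0]; print(row,232+i[0],232+i[-1])
E
```

```text
[[-21.78 -11.2  110.53]
 [-21.77  12.3  110.53]
 [-29.01   0.56 110.52]
 [-10.52   0.53 110.54]
 [ -5.58   0.52 110.55]]
c from bottom edge [ 479.1 -277.5  228.5]
118 12 [[255.1 190.7]]
118 -12 [[255.  218.4]]
96 12 [[254.9 183.7]]
96 -12 [[254.9 209.5]]
110 12 [[255. 188.]]
110 -12 [[255. 215.]]
199 241 269
202 241 269
205 241 269
208 241 269
211 241 269
214 241 269
217 241 268
```

>>> step_arm([
  [0,0,0,0.17,-0.67,0,1],
  [0,0,0,0,0,-1,1],
  [0,0,0,0,0,-1,1],
  [0,0,0,0,0,-1,1],
  [0,0,0,0,0,-1,1],
  [0,0,0,0,0,-1,1],
  [0,0,0,0,0,-0.6,1],
  [0,0,0,0,0,0,1],
  [0,0,0,0,0,0,1],
])

```text
time_s: 6.5
position: [480.0, -279.6, 89.5]
eef_rot: [0.628, 0.778, 0.0, 0.001]
force: [-0.8, 0.6, 0.4]
opening: 85.7
grip_force: 0.0
```

>>> step_arm([
  [0,0,0,0,0,0,0],
  [0,0,0,0,0,0,0],
  [0,0,0,0,0,0,0],
  [0,0,0,0,0,0,0],
  [0,0,0,0,0,0,0],
  [0,0,0,0,0,0,0],
  [0,0,0,0,0,0,0],
  [0,0,0,0,0,0,0],
])

```text
time_s: 7.5
position: [479.8, -279.3, 89.3]
eef_rot: [0.628, 0.778, 0.0, 0.001]
force: [0.5, -0.0, 6.0]
opening: 23.2
grip_force: 59.3
```

>>> step_arm([
  [0,0,0,0,0,0.3,0],
  [0,0,0,0,0,0.5,0],
  [0,0,0,0,0,1,0],
  [0,0,0,0,0,1,0],
  [0,0,0,0,0,1,0],
  [0,0,0,0,0,1,0],
  [0,0,0,0,0,0,0],
  [0,0,0,0,0,0,0],
])

```text
time_s: 8.5
position: [478.7, -278.7, 208.2]
eef_rot: [0.628, 0.778, -0.0, -0.001]
force: [-1.4, -0.5, -1.7]
opening: 23.0
grip_force: 59.0
```

```bash
python3 look.py w3
```

```text
8.5 [ 478.7 -278.7  208.2] tool y yaw 12.2 [-1.4 -0.5 -1.7]
```

View pics/w3.png

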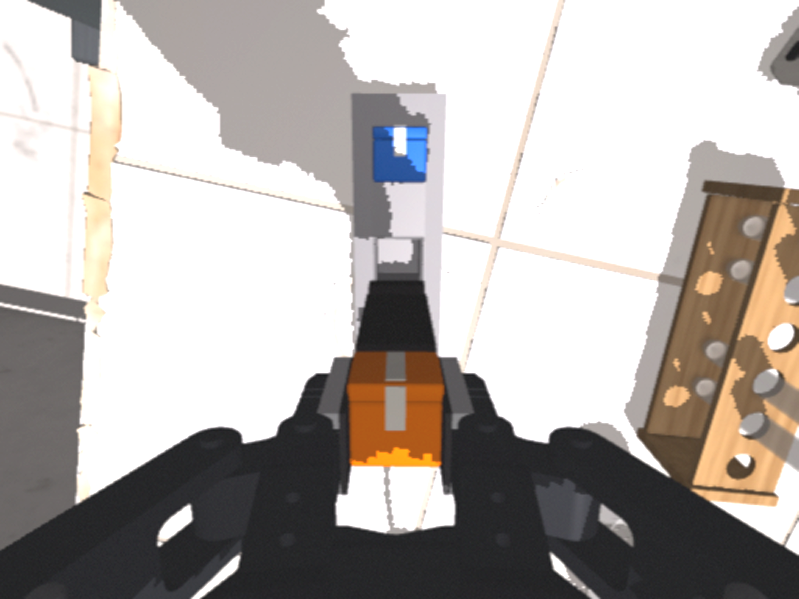

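The cell is held square in the pads, key stripe toward tool +x. Its top edges are at view rows of about 380 and 466, and the front-bottom is at row 281. Next I'll compute its offset in the tool frame.

```bash
python3 - <<'E'
from h import *
d=np.load("w3.npz");K,T=d["K"],d["T"];M=R.from_quat(d["q"]).as_matrix();p=d["pos"]
im=cv2.imread("pics/w3_raw.png").astype(int)
print([(r,*im[r,240]) for r in list(range(176,186))+list(range(222,230))+list(range(240,262))+list(range(294,304))])
ztop=p[2]+28.7
for r in (243.5,298.5): print(r,((bp(K,T,[[253.1,r]],ztop)-p)@M).round(2))
for x in(-1,0,1):
  print(x,[pj(K,T,p+M@np.r_[x+a,0,-28.7+b])[0].round(1).tolist() for a,b in((12,0),(-12,0),(12,22),(12,106),(6,112))])
E
```

```text
[(176, np.int64(94), np.int64(91), np.int64(94)), (177, np.int64(94), np.int64(90), np.int64(94)), (178, np.int64(91), np.int64(88), np.int64(90)), (179, np.int64(70), np.int64(68), np.int64(70)), (180, np.int64(29), np.int64(28), np.int64(29)), (181, np.int64(15), np.int64(15), np.int64(15)), (182, np.int64(16), np.int64(15), np.int64(16)), (183, np.int64(17), np.int64(15), np.int64(16)), (184, np.int64(18), np.int64(17), np.int64(19)), (185, np.int64(17), np.int64(17), np.int64(17)), (222, np.int64(18), np.int64(17), np.int64(17)), (223, np.int64(16), np.int64(15), np.int64(16)), (224, np.int64(18), np.int64(18), np.int64(24)), (225, np.int64(15), np.int64(25), np.int64(44)), (226, np.int64(13), np.int64(32), np.int64(62)), (227, np.int64(11), np.int64(32), np.int64(64)), (228, np.int64(12), np.int64(32), np.int64(64)), (229, np.int64(13), np.int64(32), np.int64(64)), (240, np.int64(10), np.int64(33), np.int64(65)), (241, np.int64(10), np.int64(32), np.int64(65)), (242, np.int64(11), np.int64(32), np.int64(65)), (243, np.int64(11), np.int64(32), np.int64(65)), (244, np.int64(10), n
[... 994 characters left out ...]
.int64(97), np.int64(199)), (297, np.int64(10), np.int64(97), np.int64(197)), (298, np.int64(62), np.int64(104), np.int64(186)), (299, np.int64(151), np.int64(161), np.int64(188)), (300, np.int64(190), np.int64(187), np.int64(194)), (301, np.int64(194), np.int64(190), np.int64(195)), (302, np.int64(194), np.int64(190), np.int64(195)), (303, np.int64(194), np.int64(190), np.int64(195))]
243.5 [[ 14.22  -1.02 -28.69]]
298.5 [[-10.15  -1.01 -28.71]]
-1 [[255.7, 251.1], [255.6, 304.6], [255.4, 228.9], [254.6, 181.8], [254.5, 187.8]]
0 [[255.7, 248.8], [255.6, 302.4], [255.4, 226.8], [254.6, 180.5], [254.5, 186.4]]
1 [[255.7, 246.4], [255.6, 300.3], [255.4, 224.7], [254.6, 179.1], [254.5, 185.1]]
```

>>> step_arm([
  [0,0,0,0,0,0.5,0],
  [0,0,0,0,0.45,0,0],
  [0,0,-0.5,0.13,1,0,0],
  [0,0,-0.5,0.13,1,0,0],
  [0,0,-0.5,0.13,1,0,0],
  [0,0,-0.5,0.13,1,0,0],
  [0,0,-0.5,0.13,1,0,0],
  [0,0,-0.5,0.13,1,0,0],
  [0,0,-0.5,0.13,1,0,0],
  [0,0,-0.5,0.13,1,0,0],
  [0,0,-0.5,0.13,1,0,0],
  [0,0,-0.5,0.13,1,0,0],
])

```text
time_s: 10.05
position: [511.4, -16.3, 221.2]
eef_rot: [0.782, 0.623, -0.0, -0.0]
force: [0.1, 0.0, -2.5]
opening: 23.3
grip_force: 58.8
```

>>> step_arm([
  [0,0,-0.5,0.13,1,0,0],
  [0,0,-0.5,0.13,1,0,0],
  [0,0,-0.5,0.13,1,0,0],
  [0,0,-0.5,0.13,1,0,0],
  [0,0,-0.1,0.09,0,-0.5,0],
  [0,0,0,0,0,-0.6,0],
  [0,0,0,0,0,-0.5,0],
  [0,0,0,0,0,0,0],
  [0,0,0,0,0,0,0],
  [0,0,0,0,0,0,0],
])

```text
time_s: 11.3
position: [527.6, 82.0, 181.8]
eef_rot: [0.835, 0.55, 0.001, 0.0]
force: [-0.2, 0.5, -1.4]
opening: 23.1
grip_force: 58.8
```

```bash
python3 look.py w4
```

```text
11.3 [527.6  82.  181.8] tool y yaw -23.32 [-0.2  0.5 -1.4]
```

View pics/w4.png

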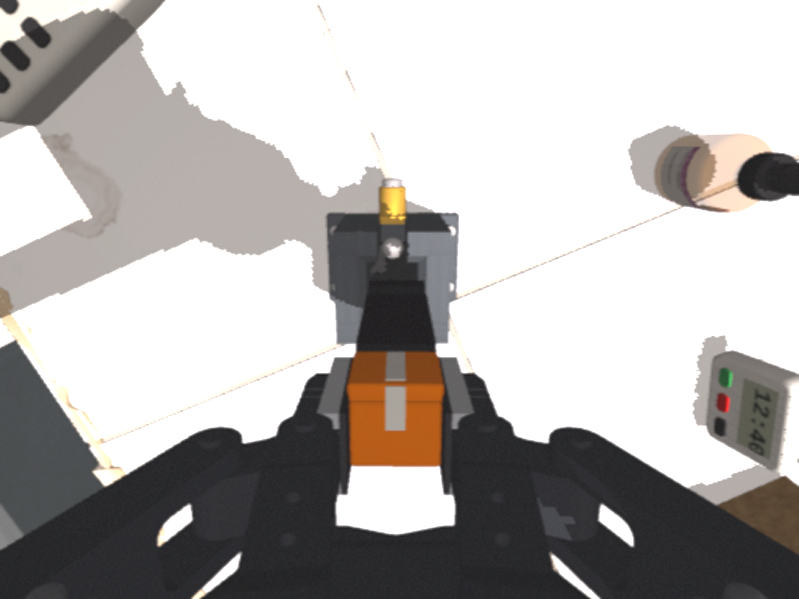

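Cell hangs over the well; the ball is at view (393,250) and the holder top face spans about 335–451. I'll take an enlarged crop for a fine alignment measurement.

```bash
python3 - <<'E'
import cv2,numpy as np
g=cv2.imread("pics/w4_raw.png")[130:242,200:305]
c=cv2.resize(g,None,fx=7,fy=5.3,interpolation=cv2.INTER_CUBIC);c=(255*(np.clip(c/140.,0,1))**.6).astype(np.uint8);cv2.imwrite("pics/al.png",c);print(c.shape)
E
```

```text
(594, 735, 3)
```

View pics/al.png

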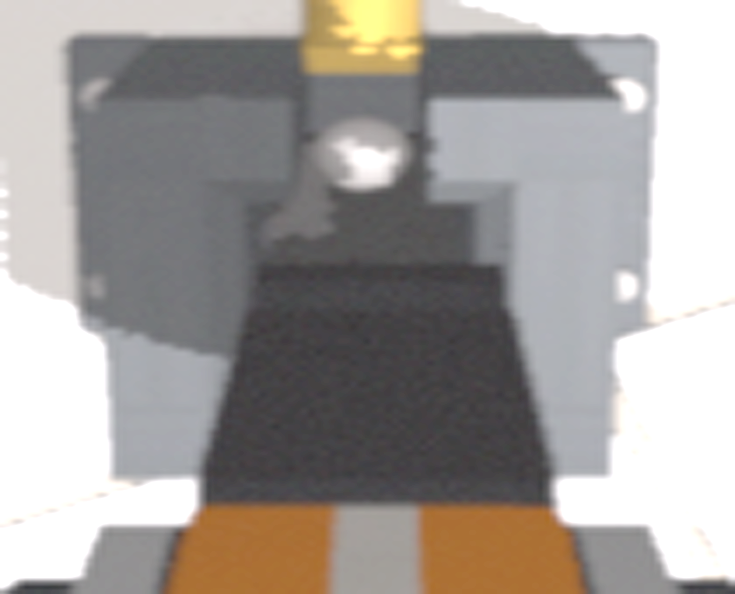

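```bash
python3 - <<'E'
from h import *
from scipy.optimize import least_squares
d=np.load("w4.npz");K,T,p=d["K"],d["T"],d["pos"];M=R.from_quat(d["q"]).as_matrix()
raw=lambda c:np.c_[200+(np.array(c,float)[:,0]+.5)/7-.5,130+(np.array(c,float)[:,1]+.5)/5.3-.5]
c=raw([[113,476],[610,475],[103,97],[617,97],[517,185],[205,185]])
L=np.array([[-29,-29,80],[29,-29,80],[-29,29,80],[29,29,80],[17,17,80],[-17,17,80]],float)
def f(q):
    P=L.copy();P[:,:2]=L[:,:2]@np.array([[np.cos(q[2]),np.sin(q[2])],[-np.sin(q[2]),np.cos(q[2])]])+q[:2]
    return (pj(K,T,P)-c).ravel()
r=least_squares(f,[527,84,-.41]);h=np.r_[r.x[:2],80]
print("holder",h.round(2),np.degrees(r.x[2]).round(2),"tool",((h-p)@M).round(2));print(r.fun.reshape(-1,2).round(2).tolist())
e=raw([[255,266],[502,266]]);
for b in(6,10): print("cell edge",b,((bp(K,T,e,p[2]-83.3+b)-p)@M).round(2).tolist())
# cap lower edge z=96-6=90 above underside: corners
e=raw([[203,503],[550,503]]);print("cap edge",((bp(K,T,e,p[2]-83.3+90)-p)@M).round(2).tolist())
E
```

```text
holder [526.24  84.08  80.  ] -23.26 tool [  1.35  -2.15 101.84]
[[-0.46, 0.48], [0.49, 0.6], [-1.53, 0.34], [1.62, 0.26], [-0.19, -0.76], [0.08, -0.71]]
cell edge 6 [[11.94, -12.59, 77.29], [11.94, 12.12, 77.32]]
cell edge 10 [[12.96, -12.37, 73.29], [12.96, 11.89, 73.32]]
cap edge [[12.58, -11.66, -6.71], [12.58, 10.72, -6.68]]
```

>>> step_arm([
  [0,0,0,-0.055,0.045,0,0],
  [0,0,0,0,0,-0.3,0],
  [0,0,0,0,0,-0.3,0],
  [0,0,0,0,0,0,0],
  [0,0,0,0,0,0,0],
])

```text
time_s: 11.98
position: [525.6, 83.3, 166.1]
eef_rot: [0.835, 0.55, -0.0, -0.0]
force: [0.3, 0.5, -2.2]
opening: 22.5
grip_force: 58.8
```

>>> step_arm([
  [0,0,0,0,0,-0.08,0],
  [0,0,0,0,0,-0.08,0],
  [0,0,0,0,0,0,0],
])

```text
time_s: 12.35
position: [525.5, 83.3, 162.1]
eef_rot: [0.835, 0.55, -0.0, -0.0]
force: [0.3, -0.3, -1.7]
opening: 23.1
grip_force: 58.8
```

>>> step_arm([
  [0,0,0,0,0,-0.06,0],
  [0,0,0,0,0,-0.06,0],
  [0,0,0,0,0,0,0],
])

```text
time_s: 12.72
position: [525.5, 83.3, 159.1]
eef_rot: [0.835, 0.55, -0.0, -0.0]
force: [0.5, -0.2, -1.5]
opening: 23.3
grip_force: 58.8
```

>>> step_arm([
  [0,0,0,0,0,-0.06,0],
  [0,0,0,0,0,-0.06,0],
  [0,0,0,0,0,0,0],
])

```text
time_s: 13.1
position: [525.5, 83.3, 156.1]
eef_rot: [0.835, 0.55, -0.0, -0.0]
force: [0.5, -0.3, -2.2]
opening: 22.9
grip_force: 58.8
```

>>> step_arm([
  [0,0,0,0,0,-0.06,0],
  [0,0,0,0,0,-0.1,0],
  [0,0,0,0,0,-0.1,0],
  [0,0,0,0,0,0,0],
])

```text
time_s: 13.6
position: [525.4, 83.3, 149.5]
eef_rot: [0.835, 0.55, -0.0, -0.0]
force: [-0.3, -0.6, -2.1]
opening: 22.8
grip_force: 58.8
```

>>> step_arm([
  [0,0,0,0,0,-0.1,0],
  [0,0,0,0,0,-0.1,0],
  [0,0,0,0,0,-0.1,0],
  [0,0,0,0,0,0,0],
])

```text
time_s: 14.1
position: [525.5, 83.3, 142.0]
eef_rot: [0.835, 0.55, -0.0, -0.0]
force: [-0.9, 0.2, -1.8]
opening: 22.9
grip_force: 58.8
```

>>> step_arm([
  [0,0,0,0,0,-0.05,0],
  [0,0,0,0,0,-0.05,0],
  [0,0,0,0,0,-0.05,0],
  [0,0,0,0,0,0,0],
])

```text
time_s: 14.6
position: [525.6, 83.3, 138.4]
eef_rot: [0.835, 0.55, -0.0, -0.0]
force: [-0.2, 0.0, -1.2]
opening: 23.3
grip_force: 58.8
```

>>> step_arm([
  [0,0,0,0,0,-0.05,0],
  [0,0,0,0,0,-0.05,0],
  [0,0,0,0,0,-0.05,0],
  [0,0,0,0,0,0,0],
])

```text
time_s: 15.1
position: [525.5, 83.3, 134.6]
eef_rot: [0.835, 0.55, -0.0, -0.0]
force: [0.3, -0.3, -1.4]
opening: 23.1
grip_force: 58.8
```

Underside is now at about 51 mm with no contact felt.

>>> step_arm([
  [0,0,0,0,0,-0.05,0],
  [0,0,0,0,0,-0.05,0],
  [0,0,0,0,0,-0.05,0],
  [0,0,0,0,0,0,0],
])

```text
time_s: 15.6
position: [525.6, 83.3, 130.9]
eef_rot: [0.835, 0.55, -0.0, -0.0]
force: [-0.6, 0.6, -1.9]
opening: 23.2
grip_force: 58.8
```

>>> step_arm([
  [0,0,0,0,0,-0.05,0],
  [0,0,0,0,0,-0.05,0],
  [0,0,0,0,0,0,0],
])

```text
time_s: 15.98
position: [525.5, 83.3, 128.4]
eef_rot: [0.835, 0.55, -0.0, -0.0]
force: [0.3, 0.3, -1.6]
opening: 23.4
grip_force: 58.8
```

>>> step_arm([
  [0,0,0,0,0,-0.05,0],
  [0,0,0,0,0,-0.05,0],
  [0,0,0,0,0,0,0],
])

```text
time_s: 16.35
position: [525.6, 83.3, 125.9]
eef_rot: [0.835, 0.55, -0.0, -0.0]
force: [-0.5, 0.3, -1.8]
opening: 23.0
grip_force: 58.8
```

Underside is at about 42.6 mm and still free.

>>> step_arm([
  [0,0,0,0,0,-0.05,0],
  [0,0,0,0,0,-0.05,0],
  [0,0,0,0,0,0,0],
])

```text
time_s: 16.73
position: [525.6, 83.3, 123.4]
eef_rot: [0.835, 0.55, -0.0, -0.0]
force: [-0.2, 0.6, -2.2]
opening: 23.0
grip_force: 58.8
```

>>> step_arm([
  [0,0,0,0,0,-0.05,0],
  [0,0,0,0,0,-0.05,0],
  [0,0,0,0,0,0,0],
])

```text
time_s: 17.1
position: [525.7, 82.7, 121.4]
eef_rot: [0.835, 0.55, -0.0, 0.001]
force: [-1.8, -2.9, 4.3]
opening: 23.5
grip_force: 59.6
```

>>> step_arm([
  [0,0,0,0,0,-0.05,0],
  [0,0,0,0,0,-0.05,0],
  [0,0,0,0,0,0,0],
])

```text
time_s: 17.48
position: [525.9, 82.6, 119.1]
eef_rot: [0.835, 0.55, 0.0, 0.001]
force: [-1.7, -4.0, 4.2]
opening: 22.8
grip_force: 59.7
```

>>> step_arm([
  [0,0,0,0,0,-0.04,0],
  [0,0,0,0,0,-0.04,0],
  [0,0,0,0,0,0,0],
])

```text
time_s: 17.85
position: [525.9, 82.7, 116.8]
eef_rot: [0.835, 0.55, -0.0, 0.001]
force: [0.2, -3.9, 3.4]
opening: 23.3
grip_force: 59.5
```

>>> step_arm([
  [0,0,0,0,0,-0.04,0],
  [0,0,0,0,0,-0.04,0],
  [0,0,0,0,0,0,0],
])

```text
time_s: 18.23
position: [525.7, 82.9, 114.4]
eef_rot: [0.835, 0.55, -0.0, 0.0]
force: [-0.8, -5.0, 1.5]
opening: 23.5
grip_force: 59.3
```

>>> step_arm([
  [0,0,0,0,0,-0.04,0],
  [0,0,0,0,0,-0.04,0],
  [0,0,0,0,0,0,0],
])

```text
time_s: 18.6
position: [525.3, 83.0, 112.2]
eef_rot: [0.835, 0.55, -0.0, 0.0]
force: [-1.0, -5.0, 0.1]
opening: 23.0
grip_force: 59.3
```

>>> step_arm([
  [0,0,0,0,0,-0.04,0],
  [0,0,0,0,0,-0.04,0],
  [0,0,0,0,0,0,0],
])

```text
time_s: 18.98
position: [525.2, 83.1, 110.2]
eef_rot: [0.835, 0.55, -0.001, -0.0]
force: [-1.2, -5.6, 0.9]
opening: 22.8
grip_force: 59.3
```

>>> step_arm([
  [0,0,0,0,0,-0.04,0],
  [0,0,0,0,0,-0.04,0],
  [0,0,0,0,0,0,0],
])

```text
time_s: 19.35
position: [525.0, 83.1, 108.1]
eef_rot: [0.835, 0.55, -0.001, -0.0]
force: [-1.8, -4.3, 0.6]
opening: 22.9
grip_force: 59.3
```

Riding on the ball, force about +2.5 N above the free reading. The groove draw should start near TCP 107, so I'll use 1 mm steps.

>>> step_arm([
  [0,0,0,0,0,-0.04,0],
  [0,0,0,0,0,-0.04,0],
  [0,0,0,0,0,0,0],
])

```text
time_s: 19.73
position: [525.0, 83.1, 106.0]
eef_rot: [0.835, 0.55, -0.001, -0.0]
force: [-0.7, -4.7, -1.3]
opening: 23.4
grip_force: 59.1
```

>>> step_arm([
  [0,0,0,0,0,-0.04,0],
  [0,0,0,0,0,0,0],
])

```text
time_s: 19.98
position: [525.1, 83.2, 104.9]
eef_rot: [0.835, 0.55, -0.001, -0.0]
force: [-0.8, -5.6, -3.2]
opening: 23.2
grip_force: 58.9
```

>>> step_arm([
  [0,0,0,0,0,-0.04,0],
  [0,0,0,0,0,0,0],
])

```text
time_s: 20.23
position: [525.1, 83.2, 103.8]
eef_rot: [0.835, 0.55, -0.001, -0.0]
force: [-0.6, -5.6, -4.2]
opening: 23.1
grip_force: 58.8
```

>>> step_arm([
  [0,0,0,0,0,-0.04,0],
  [0,0,0,0,0,0,0],
])

```text
time_s: 20.48
position: [525.1, 83.2, 102.9]
eef_rot: [0.835, 0.55, -0.001, -0.0]
force: [-0.2, -4.8, -6.5]
opening: 23.0
grip_force: 58.9
```

>>> step_arm([
  [0,0,0,0,0,-0.04,0],
  [0,0,0,0,0,0,0],
])

```text
time_s: 20.72
position: [525.2, 83.4, 102.0]
eef_rot: [0.835, 0.55, -0.0, -0.0]
force: [-0.9, -4.2, -7.2]
opening: 23.2
grip_force: 58.9
```

>>> step_arm([
  [0,0,0,0,0,-0.03,0],
  [0,0,0,0,0,0,0],
])

```text
time_s: 20.98
position: [525.3, 83.6, 101.6]
eef_rot: [0.835, 0.55, -0.0, -0.0]
force: [-1.4, -3.0, -5.0]
opening: 23.1
grip_force: 59.0
```

>>> step_arm([
  [0,0,0,0,0,-0.03,0],
  [0,0,0,0,0,0,0],
])

```text
time_s: 21.22
position: [525.6, 83.7, 101.2]
eef_rot: [0.835, 0.55, 0.0, -0.0]
force: [-1.6, -2.3, -3.3]
opening: 23.3
grip_force: 59.2
```

>>> step_arm([
  [0,0,0,0,0,-0.02,0],
  [0,0,0,0,0,0,0],
  [0,0,0,0,0,0,0],
])

```text
time_s: 21.6
position: [525.7, 83.6, 100.9]
eef_rot: [0.835, 0.55, 0.0, -0.0]
force: [-3.0, -1.6, 1.6]
opening: 23.1
grip_force: 59.8
```

>>> step_arm([
  [0,0,0,0,0,-0.02,0],
  [0,0,0,0,0,0,0],
  [0,0,0,0,0,0,0],
])

```text
time_s: 21.98
position: [525.9, 83.5, 100.6]
eef_rot: [0.835, 0.55, 0.0, 0.0]
force: [-2.9, -2.0, 6.0]
opening: 23.3
grip_force: 60.3
```

The ball has drawn the cell in and the seat is pushing back, about 8 N above the free reading. I'll release here.

>>> step_arm([
  [0,0,0,0,0,0,0.35],
  [0,0,0,0,0,0,0.5],
  [0,0,0,0,0,0,0.7],
  [0,0,0,0,0,0,0.9],
  [0,0,0,0,0,0,1],
  [0,0,0,0,0,0,1],
  [0,0,0,0,0,0,1],
])

```text
time_s: 22.85
position: [525.7, 83.3, 100.1]
eef_rot: [0.835, 0.55, 0.0, 0.0]
force: [0.2, -0.8, 0.0]
opening: 85.3
grip_force: 0.0
```

>>> step_arm([
  [0,0,0,0,0,0.2,1],
  [0,0,0,0,0,0.5,1],
  [0,0,0,0,0,1,1],
  [0,0,0,0,0,1,1],
  [0,0,0,0,0,1,1],
  [0,0,0,0,0,1,1],
  [0,0,0,0,0,0.3,1],
  [0,0,0,0,0,0,1],
  [0,0,0,0,0,0,1],
])

```text
time_s: 23.98
position: [524.9, 83.3, 224.1]
eef_rot: [0.835, 0.55, -0.001, -0.0]
force: [0.2, -0.6, 0.3]
opening: 85.4
grip_force: 0.0
```

```bash
python3 look.py w5; python3 - <<'E'
from plant import *
import cv2,numpy as np
a=cv2.imread("pics/w5_raw.png");s=camera("scene")["pixels"][150:290,170:380]
o=np.zeros((560,800,3),np.uint8);a=cv2.resize(a[100:300,150:350],(400,400));o[:400,:400]=a;s=cv2.resize(s,(400,267));o[:267,400:]=s
cv2.imwrite("pics/fin.png",cv2.convertScaleAbs(o,alpha=1.6))
E
```

```text
23.975 [524.9  83.3 224.1] tool y yaw -23.3 [ 0.2 -0.6  0.3]
```

View pics/fin.png

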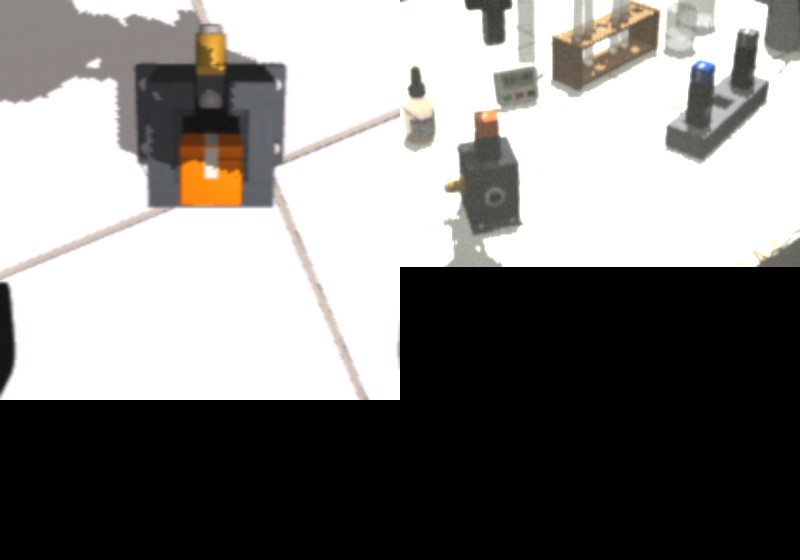

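The orange cell stands upright in the well with its key facing the catch. Blue and grey are still in the rack, and the timer and dropper look undisturbed. The release height also matches the expected one, 22 mm below where the cell met the ball.

```bash
python3 -c "
from plant import *
print(job_done())"
```

```text
the job is handed in; nothing more can be done
None
```

The orange cell is in the holder with its key to the ball catch, clicked home on the seat by feel and released, and I handed the job in at about 24 s; no verdict came back.

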